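# Reset a finds-shelf place: right the jar, press its label holder home

## Task

The sample jar behind the shelf edge's one empty label pocket has fallen over: stand it upright on the shelf behind that pocket and let go of it. Then take the label holder from its wooden block, push it down behind the shelf lip into the empty pocket, paper side facing the robot, and press it fully home against the spring in the pocket. Finish still holding it pressed home (it springs up if let go), and leave the other things where they are.

Things in the scene. Friction and masses are not known exactly. Their poses are not given: they have to be found in the camera images.
- jar: Clear square jar with sherds in it, fallen on its side on the shelf, about 180 g. Body 46 x 46 mm, 62 mm long, then a round black cap 40 mm across, 16 mm long: 78 mm in all. Origin: centre of its foot (23 mm above the board while lying). +x runs along its axis from foot to cap, up once it stands. It lies roughly along the shelf edge, cap to the pocket's +y.
- jar_cap (a point): Centre of the outer face of the jar's cap, 78 mm from the foot.
- pocket: The one empty 100 mm stretch of aluminium shelf edge, fixed. Origin: slot centre at table level; +x away from the robot over the shelf, +y left along the edge. Slot between lip (robot side) and back rail: 10 mm in x, 58 mm in y, flared to 22 mm in x at its mouth, 55 mm above the table. Cheeks 55 mm high at both slot ends stop the holder's shoulders. The jar lies behind it.
- shelf: Fixed low plywood shelf board, 320 mm along y, its top 30 mm above the table, reaching from 20 to 170 mm behind its front edge line in x; origin on that line, at table level, midway. The edge line holds three label places at y = -100, 0 and 100 mm: one is the empty pocket, the other two carry label holders whose tops are 99 mm above the table, with a low box behind each.
- plunger (a joint): Spring bar (steel, 8 x 50 mm) on the floor of the pocket's slot: 0 when up (its top 35 mm above the table), grows as it is pressed down, in m; 0.010 when the holder is fully home (stop at 0.012). It pushes up with 3 N at 0, 7 N at 0.010.
- holder: Grey plastic label holder, 60 g, standing in the block. Tongue 6 mm thick (x), 50 wide (y), 30 long; above it the head, 12 thick, 76 wide, 44 high, paper label on its -x face. Origin: centre of the tongue's lower end (4 mm above the table in the block), z up. Fully home, its shoulders rest on the pocket's cheeks and the tongue's end is 25 mm, the head's top 99 mm above the table.
- holder_face (a point): Centre of the label on the head's -x face, 6.5 mm in front of the holder's middle plane and 52 mm above its origin.
- rest: Fixed wooden block 50 x 100 x 34 mm that the holder stands in, tongue in its slot, head shoulders on its top; origin at the centre of its underside. The holder's head is free above it.
- box_a: Low white box with blue lid on the shelf, 74 x 62 x 24 mm, origin under its centre. Leave alone.
- box_b: The second such box. Leave alone.
- bowl: Terracotta bowl, 110 mm across, 50 mm high, on the table. Leave alone.
- brush: Hand brush lying on the table. Leave alone.
- scale: Black and white photo scale bar 100 x 20 x 8 mm on the table. Leave alone.
- adhesive: Small upright bottle, 40 mm across, 110 mm high, on the table. Leave alone.
- weight: Brass cylinder 40 mm across, 30 mm high, on the table. Leave alone.

How it is judged:
On the way, in this order (a step that is already met when the one before it is completed fails the run):
1. the jar stands upright on the shelf behind the empty pocket, let go (angle between jar's own x axis and vertical below 0.1 rad and height (world z) of jar between 0.027 and 0.034 m and y of jar in the frame of pocket between -0.05 and 0.05 m and x of jar in the frame of pocket between 0.035 and 0.15 m and linear speed of jar below 0.05 m/s and height (world z) of jar_cap above 0.09 m and contact force between each of the arm, the fingers and jar below 0.1 N), for 0.2 s.
2. the holder's tongue is in the pocket's slot (x of holder in the frame of pocket between -0.006 and 0.006 m and y of holder in the frame of pocket between -0.008 and 0.008 m and z of holder in the frame of pocket below 0.046 m), for 0.05 s.
At the end, for the whole second after the job is handed in: Jar upright (0.1 rad) on the board behind the pocket (within 50 mm sideways, 35 to 150 mm behind the slot), untouched; holder in the pocket, label to the robot, upright (0.1 rad), within 2.5 mm of home, spring down 6.5 mm or more, robot holding it still with over 2 N (all of step 1 and x of holder in the frame of pocket between -0.006 and 0.006 m and y of holder in the frame of pocket between -0.008 and 0.008 m and z of holder in the frame of pocket below 0.0275 m and value of joint plunger above 0.0065 m and angle between the z axis of holder and the z axis of pocket, either way round below 0.1 rad and x of holder_face in the frame of pocket below 0 m and contact force between any of the fingers, the arm and holder above 2 N and linear speed of holder below 0.02 m/s); the arm keeps its last pose, push and grip.
It fails at once if a bystander is moved by more than 30 mm (distance of any of box_a, box_b, bowl, brush, scale, adhesive, weight from where it was at the start of the episode above 0.03 m).
It also fails if it takes over 53 s, if anything falls off the work surface, if the arm or the gripper's body presses on something with over 40 N, if the wrist force passes 120 N, or if a joint passes its speed limit or range.

## Robot

A 7-joint arm with a two-finger parallel gripper is mounted at the origin on the work surface. World frame = base frame: x ahead of the robot, y to its left, z up, the work surface at z = 0. Lengths are in m, angles in rad, forces in N, time in s.
With the tool pointing down it reaches from about 0.425 to 0.875 m from the base axis. Payload 4.7 kg.
Tool frame: the origin (TCP) lies midway between the tips of the shut fingers; the grasp point (between the pads) lies 19 mm behind it (robot.hold_point_z is the distance from the TCP to the grasp point, in m); z points along the fingers, x is the direction in which the jaws open and shut, and the axes are right-handed (so a half turn about z gives the same grasp; the last joint's range is limited). The gripper opens to 85 mm and grips with 20 to 120 N. Pads are 22 mm wide; open, the fingers measure 114 mm over their backs; the gripper's body (76 mm by 85 mm) begins 54 mm behind the grasp point. The pads swing forward as they close: fully open they stand 13 mm farther back than shut.
Start: joints at [-1.321, 0.321, -0.07, 1.45, 0.023, 1.371, -0.057], TCP at [0.152, 0.632, 0.231] pointing down, gripper open.
Joint ranges: [-2.86, 2.86], [-0.3, 2.09], [-1.38, 1.24], [0.06, 2.45], [-1.56, 4.7], [0.09, 2.05], [-2.69, 2.69]. Speed limits (rad/s): [2.57, 2.57, 3.14, 3.14, 3.14, 3.14, 3.14].

## Interface

Orientations are given as a unit quaternion [w, x, y, z].
In Python, from rig import get_obs, viewer, robot, spotter gives the robot as it stands.
- The arm moves only by the tool drive_tool, never from a script. Its arguments are lists of equal length, an entry for each row: "hand": the closure, from 0 (fully open) to 1 (shut); "offset": the shift along the world's x, y, z in m, a list of three; "rotation": the turn, a rotation vector about the world's x, y, z in degrees, a list of three. In form: {"hand": [hand, ...], "offset": [[x, y, z], ...], "rotation": [[rx, ry, rz], ...]}. A call has 1 to 10 rows; each row shifts and turns the commanded pose from where the row before left it; what a row does not reach is not made up. A row lasts 1/8 s, in which the tool goes at most 62.5 mm and 10.7 degrees, less where a joint would pass 70% of its speed; a pose out of reach is approached as far as the arm can. A call is refused whole if a number of a shift passes 0.0625 or a number of a turn 10.7, either way. A call with a gripper value outside its range is refused whole. The fingers move at their own pace and stop on an object; "newtons" is the grip in N (left out, the last holds). Time passes only in rows, so rows that do not move let the fingers close. It gives the time, the measured TCP pose, the force and the opening at its end, in the units of the state.
- get_obs(): the state, without advancing time (a new reading comes with each control period).
- viewer.grab_frame(name): name is "side" or "top" or "wrist"; returns the picture (480x640x3 uint8, blue, green, red); there is no depth.
- viewer.get_calibration(name): a dict with "intrinsics" (3x3 intrinsics, pixels), "D" ([k1, k2, p1, p2, k3] as OpenCV has them; the pictures are not rectified), "extrinsics" (4x4, takes a point from camera to world coordinates). Camera axes: x right, y down, z forward; pixel columns grow to the right and rows downward; lengths in m; the calibration is good to about 2 mm. A picture is of the moment at which its call begins: read the wrist's pose just before it. get_calibration takes no time and is no camera call; for the wrist camera it gives the pose at the moment of the call.
- robot.job_done(): hands the job in, once; it reports no verdict.
Trained networks look in the newest picture that a camera, given by its name, has taken for a name from the list of things; names that differ only in an ending like _2 or _b are one class to them, and where a whole thing is asked for, a point or a joint stands for the part that bears it (a point fixed in the world has none). Each returns a list of dicts, best first, with "confidence" (0 to 1); they miss things now and then, are a little off and sometimes report something else, mostly with a low value. They report only what shows in the picture. A call takes as long as a camera call.
- spotter.look_for(camera, name): "pixel" ([column, row] in pixels, amid what is visible of it).
- spotter.landmark_of(camera, name): "pixel" ([column, row] in pixels: a listed point, or the origin of a listed thing).
The state is a dict: "time_s": time; "joint_pos": joint angles; "joint_velocities": joint speeds; "effort": joint torques, N m; "ee_pos": TCP position; "eef_rot": TCP orientation; "contact_force": force on the tool from outside, world axes, zero at the start; "wrist_torque": the same for the moment, N m; "gripper_width": opening from 0.0 (shut) to 1.0 (fully open).
Only numpy, scipy, OpenCV 4.12 (cv2) and the standard library are available. Lean on these libraries where they do the work, as an engineer would, in place of code of your own. Each camera call takes 0.05 s, during which the arm holds its last target.

## Working session

There is one attempt and no reset: what is moved stays moved. The work goes in short steps, Python scripts to look and compute and a tool call to move; the robot and the scene stay as the last step left them, time stands still between calls to the robot, and variables do not carry over. Pictures are saved under pics/ and viewed, and the job is handed in when it is done.

Besides the shell and the picture viewer there is one more tool, called after "Emit:" by a JSON object that holds its "api" and its "payload", one argument or row to a line. drive_tool: Moves the arm, as the interface text tells. Its arguments: {"type":"object","properties":{"hand":{"type":"array"},"offset":{"type":"array"},"rotation":{"type":"array"},"newtons":{"type":"number"}},"required":["hand","offset","rotation"]}

```bash
ls; mkdir -p pics; cat > h.py <<'E'
import numpy as np, cv2
from rig import get_obs, viewer, robot, spotter
def ray(cam,px,cal=None):
    c=cal or viewer.get_calibration(cam)
    K=np.array(c["intrinsics"],float);D=np.array(c["D"],float);T=np.array(c["extrinsics"],float)
    u=cv2.undistortPoints(np.array([[px]],float),K,D)[0,0]
    d=T[:3,:3]@np.array([u[0],u[1],1.]);return T[:3,3],d/np.linalg.norm(d)
def atz(cam,px,z,cal=None):
    o,d=ray(cam,px,cal);return o+d*(z-o[2])/d[2]
def tri(c1,p1,c2,p2):
    A=np.zeros((3,3));b=np.zeros(3)
    for c,p in((c1,p1),(c2,p2)):
        o,d=ray(c,p);M=np.eye(3)-np.outer(d,d);A+=M;b+=M@o
    x=np.linalg.solve(A,b);return x
def proj(cam,X,cal=None):
    c=cal or viewer.get_calibration(cam)
    T=np.linalg.inv(np.array(c["extrinsics"],float))
    r,_=cv2.Rodrigues(T[:3,:3]);p,_=cv2.projectPoints(np.array(X,float).reshape(-1,3),r,T[:3,3],np.array(c["intrinsics"],float),np.array(c["D"],float));return p[:,0]
E
python3 - <<'E'
from h import *
np.set_printoptions(precision=4,suppress=True)
print(get_obs()); print(robot.hold_point_z)
for c in("top","side","wrist"):
    f=viewer.grab_frame(c);cv2.imwrite(f"pics/{c}0.png",f)
    print(c,np.array(viewer.get_calibration(c)["extrinsics"]))
E
```

```text
pics
{'time_s': 0.0, 'joint_pos': array([-1.3209,  0.3219, -0.07  ,  1.4517,  0.0226,  1.3708, -0.0569]), 'joint_velocities': array([-0.    , -0.0011, -0.0008,  0.0003,  0.0007,  0.0019,  0.0001]), 'effort': array([  0.0003, -49.3584,  -0.3818, -31.4321,   0.0132,   0.0117,
        -0.    ]), 'ee_pos': array([0.1518, 0.6315, 0.2302]), 'eef_rot': array([ 0.0007,  0.7854,  0.619 , -0.0007]), 'contact_force': array([ 0.1682, -0.1599,  0.2158]), 'wrist_torque': array([ 0.0844,  0.0104, -0.0094]), 'gripper_width': 0.9990086668897304}
0.0187
top [[-0.0194 -0.9987  0.048   0.4687]
 [-0.9998  0.0191 -0.0062 -0.074 ]
 [ 0.0053 -0.0482 -0.9988  1.3275]
 [ 0.      0.      0.      1.    ]]
side [[ 0.9899 -0.0984  0.1018  0.4384]
 [-0.1413 -0.6373  0.7576 -0.9766]
 [-0.0097 -0.7643 -0.6447  0.8711]
 [ 0.      0.      0.      1.    ]]
wrist [[ 0.2319  0.9347  0.2693  0.084 ]
 [ 0.9727 -0.2229 -0.064   0.6468]
 [ 0.0002  0.2768 -0.9609  0.373 ]
 [ 0.      0.      0.      1.    ]]
```

View pics/top0.png

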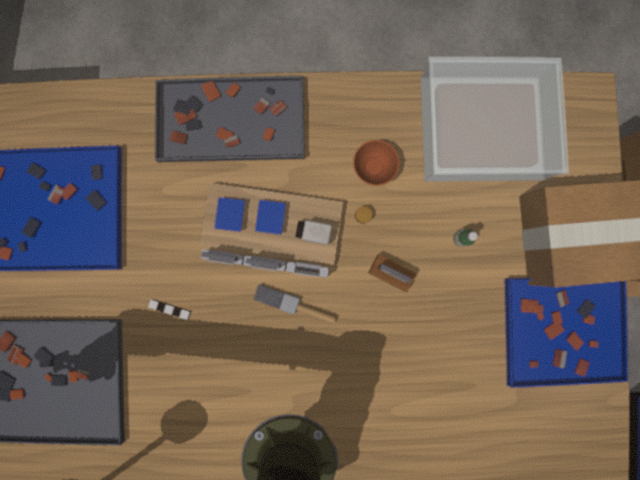

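View pics/side0.png

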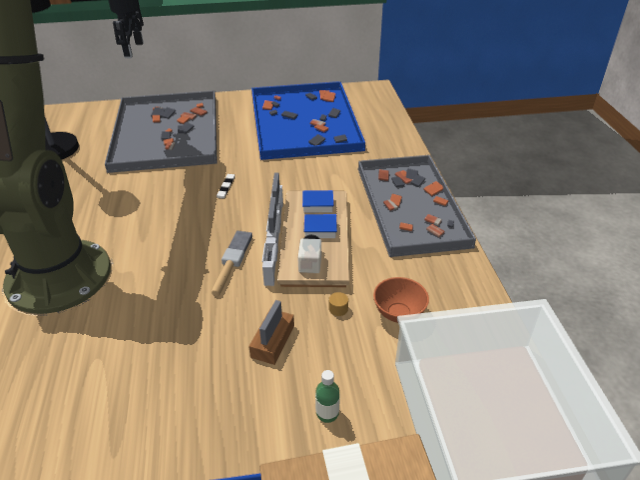

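```bash
python3 - <<'E'
from h import *
np.set_printoptions(precision=4,suppress=True)
for c in("top","side"):
    viewer.grab_frame(c)
    for n in ("jar","jar_cap","pocket","shelf","holder","holder_face","rest","box_a"):
        r=spotter.landmark_of(c,n)
        print(c,n,[(np.round(x["pixel"],1),round(x["confidence"],2)) for x in r[:3]])
print(get_obs()["time_s"])
E
```

```text
top jar [(array([328.3, 232.8]), 0.96)]
top jar_cap [(array([297.7, 229.4]), 0.74), (array([304.7, 266.4]), 0.54)]
top pocket []
top shelf [(array([267.7, 264.3]), 0.98)]
top holder [(array([389.4, 270.7]), 0.63)]
top holder_face [(array([394.3, 276.4]), 0.5)]
top rest [(array([391.9, 269.5]), 0.61)]
top box_a [(array([230.2, 212.1]), 0.94), (array([273.1, 219.7]), 0.62)]
side jar [(array([306.5, 264.5]), 0.78), (array([336.3, 309.7]), 0.53)]
side jar_cap [(array([309.3, 239.2]), 0.96)]
side pocket [(array([269. , 269.2]), 0.75)]
side shelf [(array([272.2, 238.3]), 0.68), (array([273.4, 343.8]), 0.5)]
side holder [(array([269. , 337.7]), 0.85)]
side holder_face [(array([264.8, 320.5]), 0.64), (array([320.9, 227.6]), 0.42), (array([227.2, 186.9]), 0.35)]
side rest [(array([272.2, 342. ]), 0.69)]
side box_a [(array([317.5, 206.4]), 0.91), (array([316.9, 230.4]), 0.6)]
1.05
```

```bash
python3 - <<'E'
from h import *
np.set_printoptions(precision=4,suppress=True)
print("jar",tri("top",[328.3,232.8],"side",[306.5,264.5]))
print("cap",tri("top",[297.7,229.4],"side",[309.3,239.2]), atz("top",[297.7,229.4],.053),atz("top",[328.3,232.8],.053))
print("holder",tri("top",[389.4,270.7],"side",[269,337.7]),atz("side",[269,337.7],.004))
print("face",tri("top",[394.3,276.4],"side",[264.8,320.5]))
print("rest",tri("top",[391.9,269.5],"side",[272.2,342]),atz("top",[391.9,269.5],0))
print("pocket",atz("side",[269,269.2],0), "shelf",atz("top",[267.7,264.3],0),atz("side",[272.2,238.3],0))
# shelf corners in top (z=.03)
for p in ([217,184],[345,200],[334,263],[203,250]): print(p,atz("top",p,.03))
f=cv2.imread("pics/top0.png")[170:330,190:430]
cv2.imwrite("pics/topc.png",cv2.resize(f,None,fx=3.3,fy=3.3,interpolation=cv2.INTER_CUBIC))
f=cv2.imread("pics/side0.png")[160:380,200:400]
cv2.imwrite("pics/sidec.png",cv2.resize(f,None,fx=2.7,fy=2.7,interpolation=cv2.INTER_CUBIC))
E
```

```text
jar [ 0.5409 -0.1023  0.0507]
cap [ 0.553  -0.032   0.0589] [ 0.5533 -0.0318  0.053 ] [ 0.5441 -0.1025  0.053 ]
holder [ 0.4487 -0.2483  0.0049] [ 0.4443 -0.2474  0.004 ]
face [ 0.4399 -0.2521  0.0598]
rest [ 0.4527 -0.2551 -0.0007] [ 0.4558 -0.2551  0.    ]
pocket [ 0.46   -0.0508  0.    ] shelf [0.4742 0.0436 0.    ] [0.4759 0.053  0.    ]
[217, 184] [0.6667 0.1589 0.03  ]
[345, 200] [ 0.6224 -0.144   0.03  ]
[334, 263] [ 0.4741 -0.1149  0.03  ]
[203, 250] [0.5105 0.1936 0.03  ]
```

View pics/topc.png

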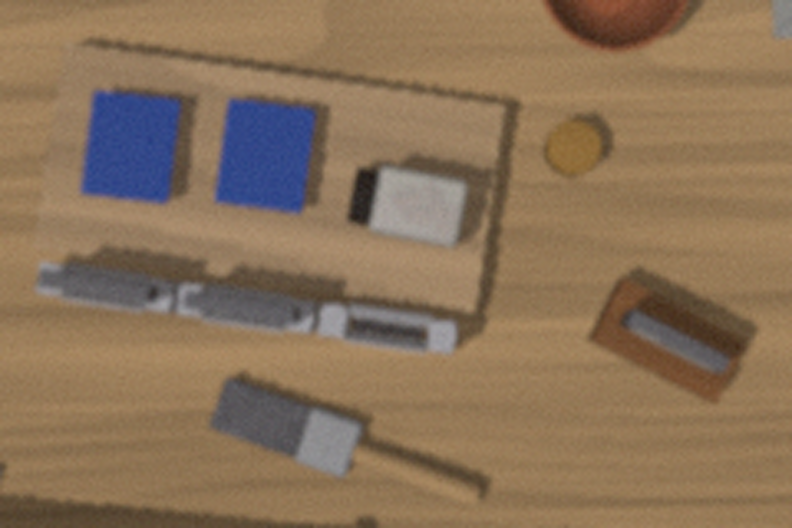

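View pics/sidec.png

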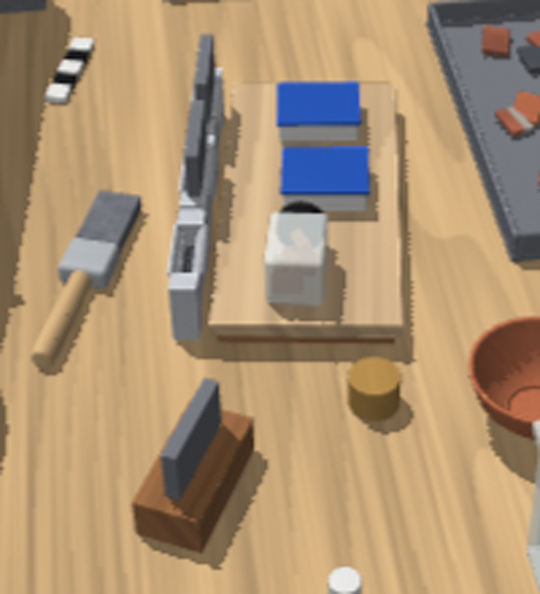

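Emit:
{"api": "drive_tool", "payload": {
  "hand": [0,0,0,0,0,0,0,0,0,0],
  "offset": [
    [0.027,-0.054,0.005],
    [0.027,-0.054,0.005],
    [0.027,-0.054,0.005],
    [0.027,-0.054,0.005],
    [0.027,-0.054,0.005],
    [0.027,-0.054,0.005],
    [0.027,-0.054,0.005],
    [0.027,-0.054,0.005],
    [0.027,-0.054,0.005],
    [0.027,-0.054,0.005]
  ],
  "rotation": [
    [0,0,-6.4],
    [0,0,-6.4],
    [0,0,-6.4],
    [0,0,-6.4],
    [0,0,-6.4],
    [0,0,-6.4],
    [0,0,-6.4],
    [0,0,-6.4],
    [0,0,-6.4],
    [0,0,-6.4]
  ],
  "newtons": 40
}}

```text
time_s: 2.3
ee_pos: [0.4225, 0.0902, 0.2819]
eef_rot: [-0.0, 0.994, 0.107, 0.001]
contact_force: [1.0, 0.1, -0.4]
gripper_width: 0.998
```

Emit:
{"api": "drive_tool", "payload": {
  "hand": [0,0,0,0,0],
  "offset": [
    [0.027,-0.054,0.005],
    [0.027,-0.054,0.005],
    [0.027,-0.054,0.005],
    [0,0,0],
    [0,0,0]
  ],
  "rotation": [
    [0,0,-6.4],
    [0,0,-6.4],
    [0,0,-6.4],
    [0,0,0],
    [0,0,0]
  ]
}}

```text
time_s: 2.92
ee_pos: [0.5027, -0.0694, 0.2962]
eef_rot: [-0.0, 0.998, -0.058, -0.0]
contact_force: [-0.7, 1.3, -0.4]
gripper_width: 1.001
```

```bash
python3 - <<'E'
from h import *
np.set_printoptions(precision=4,suppress=True)
o=get_obs();print(o["time_s"],o["ee_pos"],o["eef_rot"],o["joint_pos"],o["contact_force"])
c=viewer.get_calibration("wrist")
f=viewer.grab_frame("wrist");cv2.imwrite("pics/w1.png",f)
for n in ("jar","jar_cap","pocket","shelf"):
    print(n,[(np.round(x["pixel"],1),round(x["confidence"],2),atz("wrist",x["pixel"],{"jar":.053,"jar_cap":.053}.get(n,0),c)) for x in spotter.landmark_of("wrist",n)[:3]])
E
```

```text
2.925 [ 0.5027 -0.0694  0.2962] [-0.0002  0.9983 -0.0583 -0.0002] [-0.628  -0.0363  0.702   1.7169  0.0232  1.4528 -0.0457] [-0.6864  1.2875 -0.4211]
jar [(array([359.9, 229.4]), 0.56, array([ 0.5422, -0.1085,  0.053 ])), (array([287.9, 340.7]), 0.16, array([ 0.4538, -0.2244,  0.053 ]))]
jar_cap [(array([287.3, 343. ]), 0.58, array([ 0.4528, -0.2271,  0.053 ])), (array([365.9, 149.6]), 0.57, array([ 0.5546, -0.0312,  0.053 ]))]
pocket [(array([363.6, 228.1]), 0.63, array([ 0.5507, -0.1222,  0.    ])), (array([281. , 173.1]), 0.56, array([ 0.4662, -0.0499,  0.    ]))]
shelf []
```

View pics/w1.png

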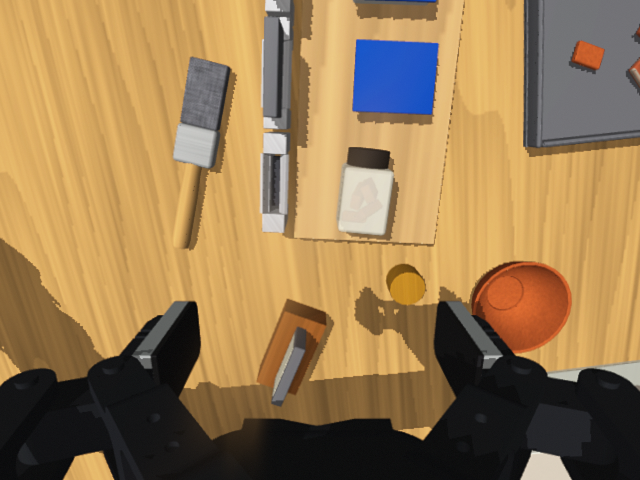

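```bash
python3 - <<'E'
from h import *
np.set_printoptions(precision=4,suppress=True)
f=cv2.imread("pics/w1.png");cv2.imwrite("pics/w1c.png",cv2.resize(f[120:260,250:450],None,fx=4,fy=4,interpolation=cv2.INTER_CUBIC))
E
```

```text
(no output)
```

View pics/w1c.png

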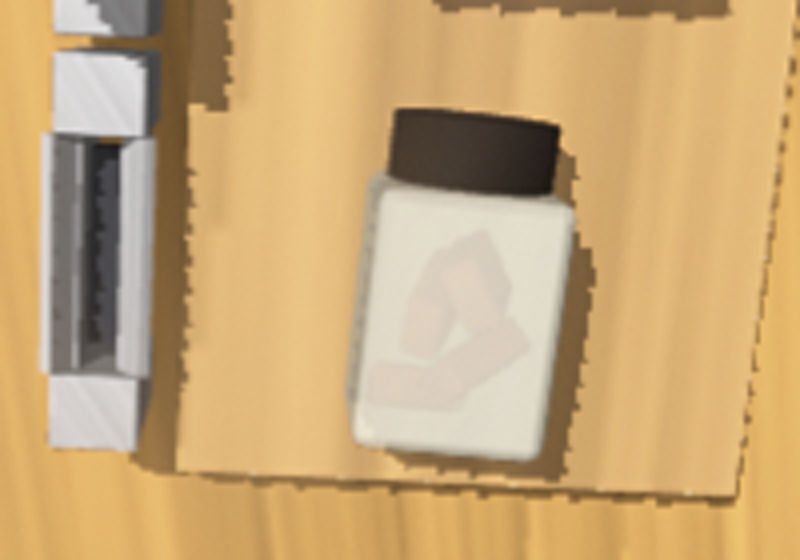

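```bash
python3 - <<'E'
from h import *
np.set_printoptions(precision=4,suppress=True)
c=viewer.get_calibration("wrist")
P=lambda u,v,z: atz("wrist",[250+u/4,120+v/4],z,c)[:2]
J=[P(*p,.076) for p in((380,193),(573,208),(352,440),(540,460))]
print(J); m=np.mean(J,0);d=(J[0]+J[1]-J[2]-J[3])/2;print("body centre",m,"len",np.linalg.norm(d),"dir deg",np.degrees(np.arctan2(-d[0],d[1])), "foot", m-d/np.linalg.norm(d)*.031)
d2=(J[1]+J[3]-J[0]-J[2])/2;print("w",np.linalg.norm(d2),np.degrees(np.arctan2(d2[1],d2[0])))
Q=[P(*p,.055) for p in((54,52),(150,54),(50,448),(138,448),(47,133),(152,135),(43,375),(148,377))]
for q in Q:print(q)
print("pocket c",np.mean(Q[:4],0),np.mean(Q[4:],0))
print("shelf -y end",P(178,472,.03),P(735,497,.03))
print("weight",atz("wrist",[406,284],.03,c),"rest holder top", atz("wrist",[300,330],.078,c),atz("wrist",[279,402],.078,c))
E
```

```text
[array([ 0.5319, -0.0429]), array([ 0.575 , -0.0511]), array([ 0.52  , -0.0995]), array([ 0.5636, -0.1094])]
body centre [ 0.5477 -0.0757] len 0.05862720721846062 dir deg -11.48684172060011 foot [ 0.5415 -0.1061]
w 0.04427486739764543 -11.743621820581106
[ 0.4607 -0.0042]
[ 0.4829 -0.0072]
[ 0.4456 -0.0989]
[ 0.4674 -0.1013]
[ 0.4564 -0.0224]
[ 0.481  -0.0258]
[ 0.4467 -0.0803]
[ 0.4723 -0.0837]
pocket c [ 0.4642 -0.0529] [ 0.4641 -0.053 ]
shelf -y end [ 0.4743 -0.1157] [ 0.6218 -0.1394]
weight [ 0.5897 -0.1819  0.03  ] rest holder top [ 0.4717 -0.1985  0.078 ] [ 0.4384 -0.2823  0.078 ]
```

Emit:
{"api": "drive_tool", "payload": {
  "hand": [0,0,0,0,0,0,0],
  "offset": [
    [0.011,-0.003,-0.04],
    [0.011,-0.003,-0.04],
    [0.011,-0.003,-0.04],
    [0.011,-0.002,-0.04],
    [0,0,-0.04],
    [0,0,0],
    [0,0,0]
  ],
  "rotation": [
    [-6.5,1.3,-1.6],
    [-6.5,1.3,-1.6],
    [-6.5,1.3,-1.6],
    [0,0,0],
    [0,0,0],
    [0,0,0],
    [0,0,0]
  ]
}}

```text
time_s: 4.05
ee_pos: [0.5477, -0.0807, 0.0978]
eef_rot: [0.171, 0.98, -0.099, -0.023]
contact_force: [0.0, -0.6, 0.2]
gripper_width: 1.001
```

```bash
python3 - <<'E'
from h import *
from scipy.spatial.transform import Rotation as R
np.set_printoptions(precision=4,suppress=True)
o=get_obs();q=o["eef_rot"];M=R.from_quat([q[1],q[2],q[3],q[0]]).as_matrix();print(o["time_s"],o["ee_pos"],o["joint_pos"]);print(M)
f=viewer.grab_frame("wrist");cv2.imwrite("pics/w2.png",f)
z=M[:,2];G=np.array([.548,-.074,.057]);print("go",G+.0187*z-o["ee_pos"])
E
```

```text
4.05 [ 0.5477 -0.0807  0.0978] [-0.6517  0.3374  0.6366  1.8315  0.1497  1.1333 -0.3048]
[[ 0.9793 -0.1862 -0.0788]
 [-0.2019 -0.9221 -0.3302]
 [-0.0112  0.3393 -0.9406]]
go [-0.0012  0.0006 -0.0584]
```

View pics/w2.png

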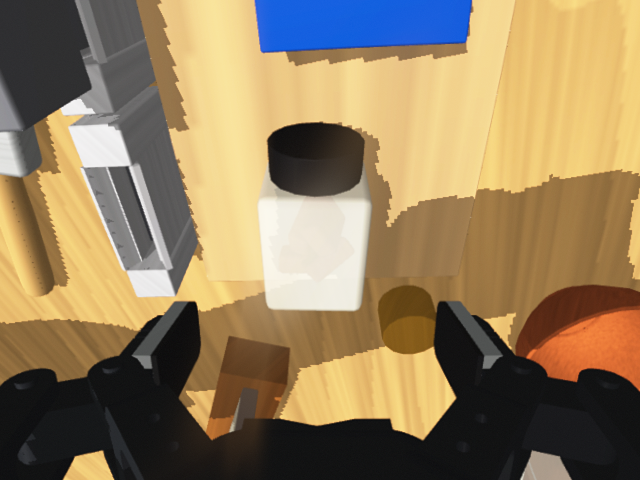

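Emit:
{"api": "drive_tool", "payload": {
  "hand": [0,0,0,0.6,0.6,0.6,0.6,0.6],
  "offset": [
    [0,0,-0.03],
    [-0.001,0,-0.028],
    [0,0,0],
    [0,0,0],
    [0,0,0],
    [0,0,0],
    [0,0,0],
    [0,0,0]
  ],
  "rotation": [
    [0,0,0],
    [0,0,0],
    [0,0,0],
    [0,0,0],
    [0,0,0],
    [0,0,0],
    [0,0,0],
    [0,0,0]
  ],
  "newtons": 35
}}

```text
time_s: 5.1
ee_pos: [0.5471, -0.0808, 0.04]
eef_rot: [0.171, 0.98, -0.099, -0.023]
contact_force: [-0.5, 1.0, 6.4]
gripper_width: 0.535
```

```bash
python3 - <<'E'
from h import *
np.set_printoptions(precision=4,suppress=True)
o=get_obs();print(o["time_s"],o["ee_pos"],o["gripper_width"],o["contact_force"])
f=viewer.grab_frame("wrist");cv2.imwrite("pics/w3.png",f)
E
```

```text
5.1 [ 0.5471 -0.0808  0.04  ] 0.5348543493817743 [-0.5046  1.0392  6.3757]
```

View pics/w3.png

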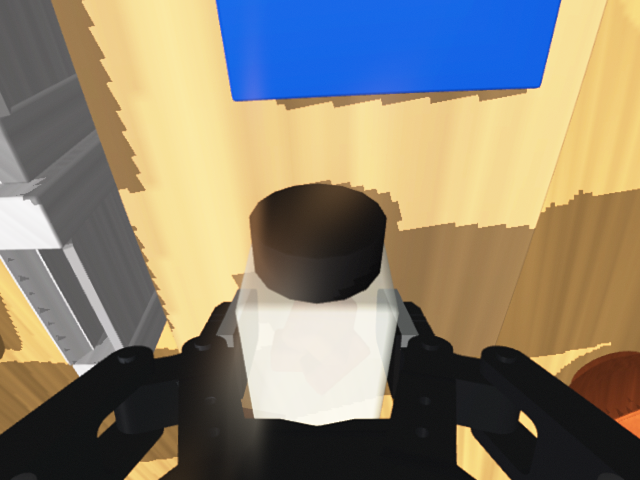

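Emit:
{"api": "drive_tool", "payload": {
  "hand": [0.6,0.6,0.6,0.6,0.6,0.6,0.6,0.6],
  "offset": [
    [0,0,0.03],
    [0,0,0.03],
    [0,0,0.005],
    [0,0,0.005],
    [0,0,0],
    [0,0,0],
    [0,0,0],
    [0,0,0]
  ],
  "rotation": [
    [0,0,0],
    [0,0,0],
    [9.8,-2.0,0],
    [9.8,-2.0,0],
    [9.8,-2.0,0],
    [9.8,-2.0,0],
    [9.8,-2.0,0],
    [0,0,0]
  ]
}}

```text
time_s: 6.15
ee_pos: [0.544, -0.0861, 0.1066]
eef_rot: [-0.257, 0.961, -0.099, 0.019]
contact_force: [-0.9, 0.4, -2.3]
gripper_width: 0.535
```

```bash
cat >> h.py <<'E'
from scipy.spatial.transform import Rotation as R
np.set_printoptions(precision=4,suppress=True)
def pose():
    o=get_obs();q=o["eef_rot"];return o,R.from_quat([q[1],q[2],q[3],q[0]]).as_matrix()
E
python3 - <<'E'
from h import *
o,M=pose();print(o["time_s"],o["ee_pos"],o["gripper_width"],o["contact_force"],o["joint_pos"]);print(M)
E
```

```text
6.15 [ 0.544  -0.0861  0.1066] 0.5350356409141915 [-0.8593  0.3533 -2.3139] [-0.0648  0.3485  0.5807  1.8471 -0.7157  1.2826  0.6099]
[[ 0.9795 -0.1808  0.0883]
 [-0.2007 -0.8477  0.491 ]
 [-0.0139 -0.4987 -0.8667]]
```

Emit:
{"api": "drive_tool", "payload": {
  "hand": [0.6,0.6,0.6,0.6,0.6,0.6],
  "offset": [
    [0,0,0],
    [0,0,0],
    [0,0,0],
    [0,0,0],
    [0,0,0],
    [0,0,0]
  ],
  "rotation": [
    [9.8,-2.0,0],
    [9.8,-2.0,0],
    [9.8,-2.0,0],
    [9.8,-2.0,0],
    [0,0,0],
    [0,0,0]
  ]
}}

```text
time_s: 6.9
ee_pos: [0.5466, -0.0793, 0.1093]
eef_rot: [-0.571, 0.816, -0.076, 0.052]
contact_force: [0.3, -0.1, -1.5]
gripper_width: 0.531
```

```bash
python3 - <<'E'
from h import *
o,M=pose();print(o["time_s"],o["ee_pos"],o["gripper_width"],o["contact_force"],o["joint_pos"]);print(M)
q0=R.from_quat([.98,-.099,-.023,.171]).as_matrix();t0=np.array([.5471,-.0808,.04])
for nm,p in (("foot",[.5415,-.1061,.053]),("cap",[.557,-.03,.053])):
    l=q0.T@(np.array(p)-t0);print(nm,l,M@l+o["ee_pos"])
ax=M@q0.T@np.array([.199,.98,0]);print("axis",ax)
for c in("side","wrist"):
    f=viewer.grab_frame(c);cv2.imwrite(f"pics/{c}4.png",f)
    for n in("jar","jar_cap"):print(c,n,[(x["pixel"],x["confidence"]) for x in spotter.landmark_of(c,n)])
E
```

```text
6.9 [ 0.5466 -0.0793  0.1093] 0.5314283302390298 [ 0.3215 -0.1033 -1.4897] [ 0.3326  0.7188  0.4189  1.7468 -1.16    1.7741  1.0377]
[[ 0.983  -0.0646  0.1718]
 [-0.1835 -0.3367  0.9235]
 [-0.0018 -0.9394 -0.3429]]
foot [-0.0005  0.0288 -0.0034] [ 0.5436 -0.0921  0.0834]
cap [-0.0007 -0.0443 -0.0298] [ 0.5436 -0.0918  0.1611]
axis [-0.0005  0.0035  1.    ]
side jar [([310.3, 251.8], 0.72)]
side jar_cap [([307.0, 219.5], 0.96)]
wrist jar [([319.8, 376.5], 0.65)]
wrist jar_cap [([314.8, 218.5], 0.8)]
```

View pics/side4.png

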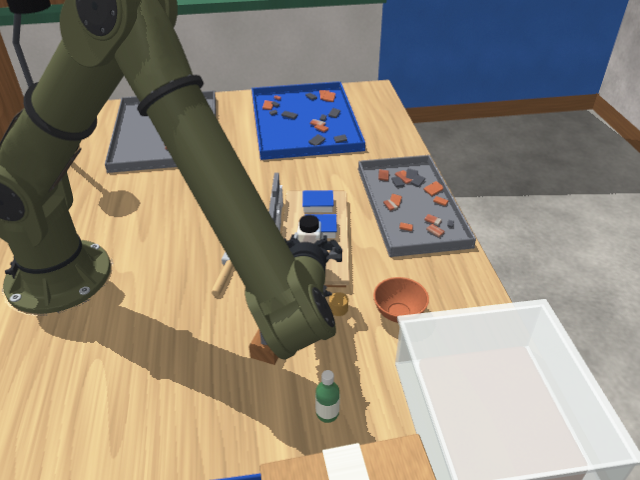

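View pics/wrist4.png

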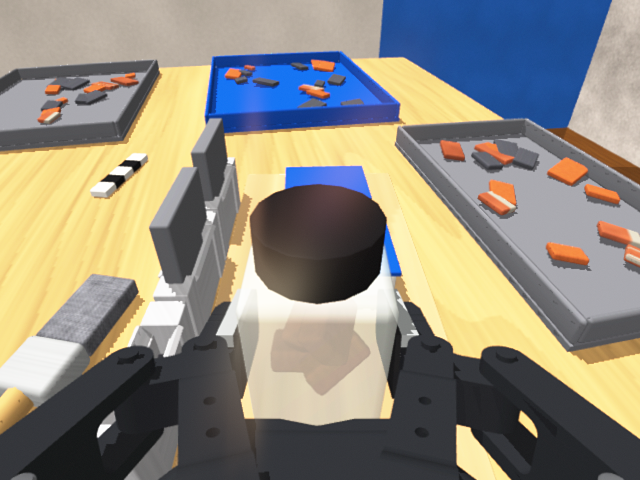

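Emit:
{"api": "drive_tool", "payload": {
  "hand": [0.6,0.6,0.6],
  "offset": [
    [0.009,0.009,-0.005],
    [0.009,0.009,-0.01],
    [0,0,0]
  ],
  "rotation": [
    [0,0,4],
    [0,0,4],
    [0,0,0]
  ]
}}

```text
time_s: 7.58
ee_pos: [0.5648, -0.0611, 0.0934]
eef_rot: [-0.575, 0.818, -0.019, 0.012]
contact_force: [-1.0, 0.5, -2.0]
gripper_width: 0.538
```

```bash
cat >> h.py <<'E'
q0=R.from_quat([.98,-.099,-.023,.171]).as_matrix();t0=np.array([.5471,-.0808,.04])
lf=np.array([-.0005,.0288,-.0034])
PK=np.array([.464,-.053]);A=np.radians(-9)
def inp(p):
    d=np.array(p)[:2]-PK;return np.array([np.cos(A)*d[0]+np.sin(A)*d[1],-np.sin(A)*d[0]+np.cos(A)*d[1]])
E
python3 - <<'E'
from h import *
o,M=pose();print(o["time_s"],o["ee_pos"],o["contact_force"],o["joint_pos"]);print(M)
f=M@lf+o["ee_pos"];print("foot",f,inp(f),"axis",M@q0.T@np.array([.199,.98,0]))
f=viewer.grab_frame("side");cv2.imwrite("pics/side5.png",cv2.resize(f[150:450,150:450],None,fx=2,fy=2))
f=viewer.grab_frame("top");cv2.imwrite("pics/top5.png",cv2.resize(f[150:350,200:500],None,fx=2.5,fy=2.5))
E
```

```text
7.575 [ 0.5648 -0.0611  0.0934] [-1.0214  0.5179 -2.0263] [ 0.3051  0.8033  0.3803  1.6243 -1.1188  1.8179  1.04  ]
[[ 0.999  -0.0168  0.042 ]
 [-0.0452 -0.3388  0.9398]
 [-0.0016 -0.9407 -0.3393]]
foot [ 0.5637 -0.074   0.0675] [ 0.1017 -0.0052] axis [-0.0014 -0.0004  1.    ]
```

View pics/side5.png

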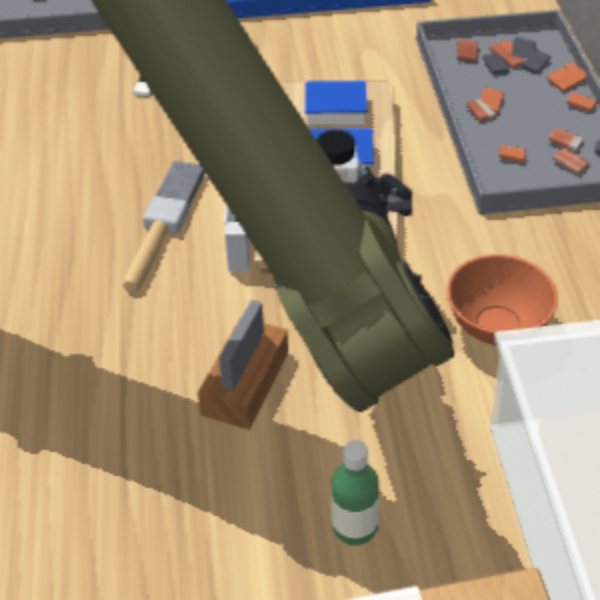

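View pics/top5.png

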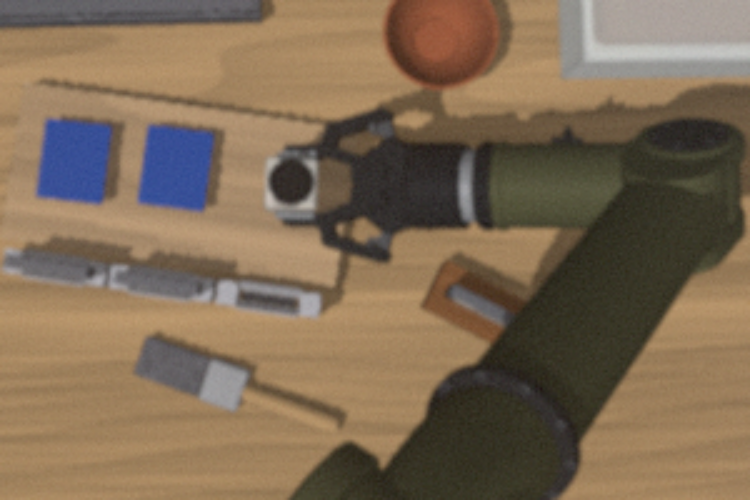

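```bash
python3 - <<'E'
from h import *
print("bottle cap",atz("top",[472,236],.11),atz("top",[463,238],.02), "side base",atz("side",[327,413],.0),"captop",atz("side",[328,375],.11))
print("bowl",atz("top",[377,162],.04),"ball",atz("top",[474,230],.21))
E
```

```text
bottle cap [ 0.5276 -0.4219  0.11  ] [ 0.5275 -0.4255  0.02  ] side base [ 0.5297 -0.4253  0.    ] captop [ 0.5306 -0.427   0.11  ]
bowl [ 0.7102 -0.2212  0.04  ] ball [ 0.535  -0.3979  0.21  ]
```

Emit:
{"api": "drive_tool", "payload": {
  "hand": [0.6,0.6,0.6],
  "offset": [
    [0,0,0],
    [0,0,0],
    [0,0,0]
  ],
  "rotation": [
    [0,0,7],
    [0,0,7],
    [0,0,0]
  ]
}}

```text
time_s: 8.05
ee_pos: [0.5646, -0.0627, 0.0937]
eef_rot: [-0.572, 0.815, 0.08, -0.057]
contact_force: [1.0, -0.5, -2.2]
gripper_width: 0.538
```

```bash
python3 - <<'E'
from h import *
o,M=pose();print(o["time_s"],o["ee_pos"],o["contact_force"],o["joint_pos"]);print(M)
f=M@lf+o["ee_pos"];print("foot",f,inp(f),"axis",M@q0.T@np.array([.199,.98,0]))
f=viewer.grab_frame("side");cv2.imwrite("pics/side6.png",cv2.resize(f[150:450,150:450],None,fx=2,fy=2))
f=viewer.grab_frame("top");cv2.imwrite("pics/top6.png",cv2.resize(f[150:350,200:500],None,fx=2.5,fy=2.5))
E
```

```text
8.05 [ 0.5646 -0.0627  0.0937] [ 0.9913 -0.522  -2.1558] [ 0.2861  0.8964  0.3513  1.4316 -0.9941  1.9465  1.0617]
[[ 0.9809  0.065  -0.1835]
 [ 0.1947 -0.3339  0.9223]
 [-0.0013 -0.9404 -0.3402]]
foot [ 0.5666 -0.0755  0.0677] [ 0.1049 -0.0062] axis [-0.0018  0.0002  1.    ]
```

View pics/side6.png

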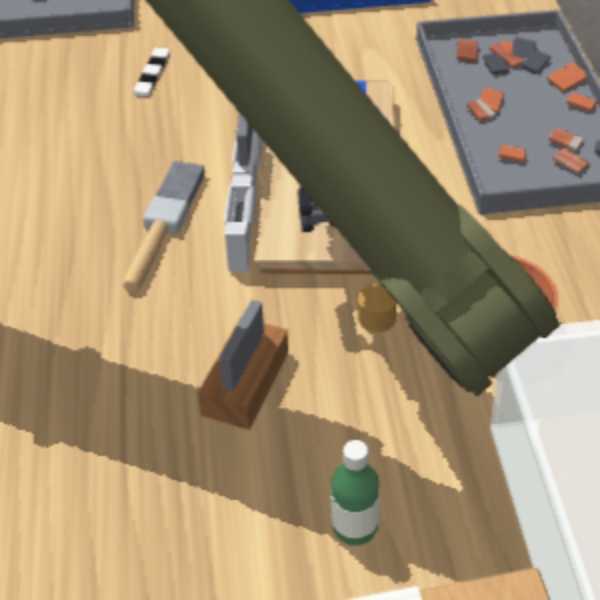

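View pics/top6.png

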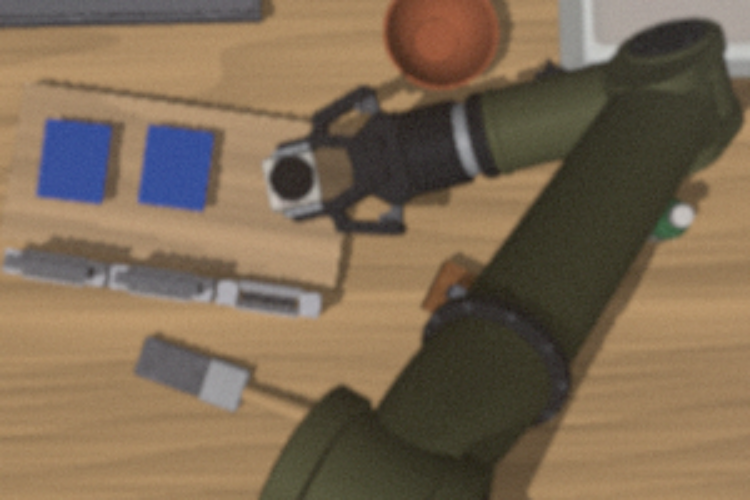

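Emit:
{"api": "drive_tool", "payload": {
  "hand": [0.6,0.6,0.6,0.6],
  "offset": [
    [0,0,0],
    [0,0,-0.016],
    [0,0,-0.016],
    [0,0,0]
  ],
  "rotation": [
    [0,0,-5],
    [0,0,0],
    [0,0,0],
    [0,0,0]
  ]
}}

```text
time_s: 8.65
ee_pos: [0.5631, -0.0623, 0.0593]
eef_rot: [-0.574, 0.817, 0.043, -0.034]
contact_force: [-0.0, 0.3, -1.2]
gripper_width: 0.537
```

```bash
python3 - <<'E'
from h import *
o,M=pose();print(o["time_s"],o["ee_pos"],o["contact_force"],o["joint_pos"]);print(M)
f=M@lf+o["ee_pos"];print("foot",f,inp(f),"axis",M@q0.T@np.array([.199,.98,0]))
f=viewer.grab_frame("side");cv2.imwrite("pics/side7.png",cv2.resize(f[150:450,150:450],None,fx=2,fy=2))
f=viewer.grab_frame("top");cv2.imwrite("pics/top7.png",cv2.resize(f[150:350,200:500],None,fx=2.5,fy=2.5))
E
```

```text
8.65 [ 0.5631 -0.0623  0.0593] [-0.0456  0.2521 -1.2162] [ 0.301   0.915   0.3539  1.4946 -1.0396  1.8763  1.0856]
[[ 0.9941  0.0314 -0.1041]
 [ 0.1085 -0.3365  0.9354]
 [-0.0057 -0.9412 -0.3379]]
foot [ 0.5639 -0.0753  0.0334] [ 0.1021 -0.0064] axis [ 0.0029 -0.0016  1.    ]
```

View pics/side7.png

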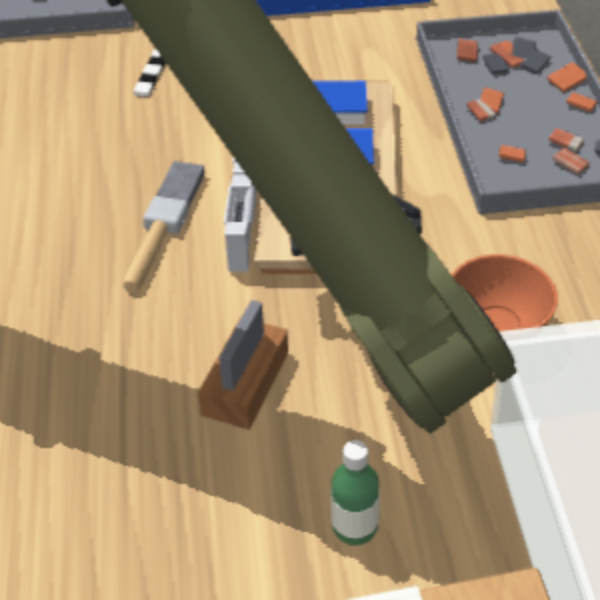

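View pics/top7.png

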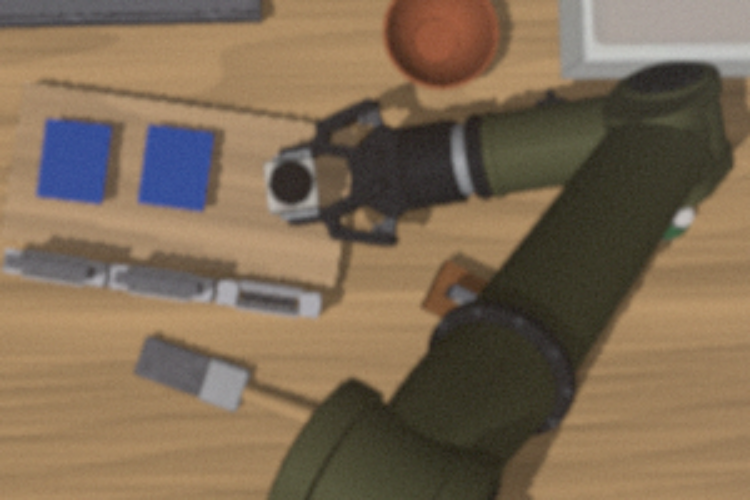

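Emit:
{"api": "drive_tool", "payload": {
  "hand": [0.6,0.6,0.6],
  "offset": [
    [0,0,-0.001],
    [0,0,-0.001],
    [0,0,0]
  ],
  "rotation": [
    [0,0,0],
    [0,0,0],
    [0,0,0]
  ]
}}

```text
time_s: 9.12
ee_pos: [0.564, -0.063, 0.0595]
eef_rot: [-0.574, 0.817, 0.044, -0.032]
contact_force: [0.2, 0.7, -1.7]
gripper_width: 0.535
```

Emit:
{"api": "drive_tool", "payload": {
  "hand": [0.6,0.6],
  "offset": [
    [0,0,-0.001],
    [0,0,0]
  ],
  "rotation": [
    [0,0,0],
    [0,0,0]
  ]
}}

```text
time_s: 9.38
ee_pos: [0.5638, -0.063, 0.0583]
eef_rot: [-0.574, 0.817, 0.043, -0.032]
contact_force: [0.4, -0.9, -2.0]
gripper_width: 0.536
```

Emit:
{"api": "drive_tool", "payload": {
  "hand": [0.6,0.6,0.6],
  "offset": [
    [0,0,-0.001],
    [0,0,-0.001],
    [0,0,0]
  ],
  "rotation": [
    [0,0,0],
    [0,0,0],
    [0,0,0]
  ]
}}

```text
time_s: 9.75
ee_pos: [0.5639, -0.063, 0.0566]
eef_rot: [-0.574, 0.817, 0.044, -0.032]
contact_force: [-0.8, -0.4, -0.7]
gripper_width: 0.536
```

Emit:
{"api": "drive_tool", "payload": {
  "hand": [0.6,0.6],
  "offset": [
    [0,0,-0.001],
    [0,0,0]
  ],
  "rotation": [
    [0,0,0],
    [0,0,0]
  ]
}}

```text
time_s: 10.0
ee_pos: [0.5639, -0.063, 0.0566]
eef_rot: [-0.574, 0.817, 0.044, -0.032]
contact_force: [-2.1, -1.8, 5.6]
gripper_width: 0.534
```

Emit:
{"api": "drive_tool", "payload": {
  "hand": [0.4,0.2,0.1,0.1,0.1],
  "offset": [
    [0,0,0],
    [0,0,0],
    [0,0,0],
    [0,0,0],
    [0,0,0]
  ],
  "rotation": [
    [0,0,0],
    [0,0,0],
    [0,0,0],
    [0,0,0],
    [0,0,0]
  ]
}}

```text
time_s: 10.62
ee_pos: [0.5639, -0.0629, 0.0552]
eef_rot: [-0.574, 0.817, 0.043, -0.032]
contact_force: [-0.2, -0.1, 0.1]
gripper_width: 0.899
```

```bash
python3 - <<'E'
from h import *
o,M=pose();print(o["time_s"],o["ee_pos"],o["gripper_width"],o["contact_force"]);print(M)
f=viewer.grab_frame("wrist");cv2.imwrite("pics/w8.png",f)
E
```

```text
10.625 [ 0.5639 -0.0629  0.0552] 0.8987953287444176 [-0.2275 -0.0807  0.1488]
[[ 0.9941  0.0341 -0.1025]
 [ 0.108  -0.3379  0.935 ]
 [-0.0027 -0.9406 -0.3396]]
```

View pics/w8.png

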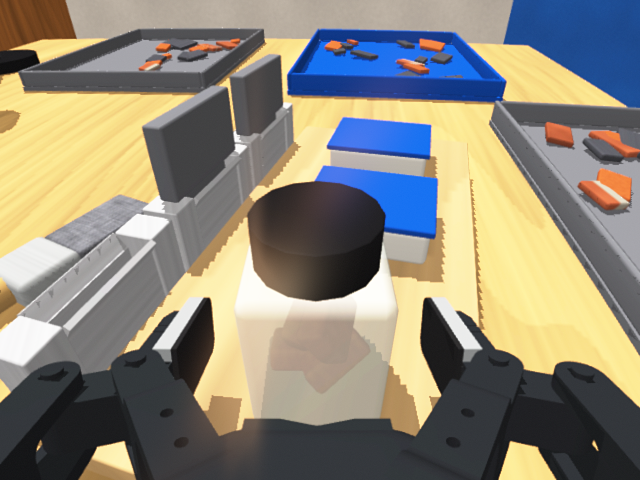

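Emit:
{"api": "drive_tool", "payload": {
  "hand": [0,0,0,0,0,0,0,0,0,0],
  "offset": [
    [0.0025,-0.0235,0.009],
    [0.0025,-0.0235,0.009],
    [0.0025,-0.0235,0.009],
    [0,-0.005,0.04],
    [0,-0.005,0.04],
    [-0.02,-0.005,0.012],
    [-0.02,-0.005,0.012],
    [-0.02,-0.005,0.012],
    [-0.02,-0.005,0.01],
    [-0.02,-0.005,0]
  ],
  "rotation": [
    [0,0,0],
    [0,0,0],
    [0,0,0],
    [-9.95,-1.1,0],
    [-9.95,-1.1,0],
    [-9.95,-1.1,0],
    [-9.95,-1.1,0],
    [-9.95,-1.1,0],
    [-9.95,-1.1,0],
    [-9.95,-1.1,0]
  ]
}}

```text
time_s: 11.92
ee_pos: [0.4716, -0.169, 0.21]
eef_rot: [0.002, 0.999, 0.053, 0.003]
contact_force: [-1.0, 0.3, 0.3]
gripper_width: 1.001
```

Emit:
{"api": "drive_tool", "payload": {
  "hand": [0,0,0,0],
  "offset": [
    [0,0,0],
    [0,0,0],
    [0,0,0],
    [0,0,0]
  ],
  "rotation": [
    [0,0,-10],
    [0,0,-10],
    [0,0,-10],
    [0,0,0]
  ]
}}

```text
time_s: 12.42
ee_pos: [0.4711, -0.1684, 0.2084]
eef_rot: [-0.001, 0.979, -0.206, 0.001]
contact_force: [0.3, 0.2, -0.4]
gripper_width: 0.998
```

```bash
python3 - <<'E'
from h import *
o,M=pose();print(o["time_s"],o["ee_pos"],o["gripper_width"],o["contact_force"],o["joint_pos"]);print(M)
c=viewer.get_calibration("wrist")
f=viewer.grab_frame("wrist");cv2.imwrite("pics/w9.png",f);np.save("c9.npy",c,allow_pickle=True)
for n,z in (("holder",.004),("holder_face",.056),("rest",0)):
    print(n,[(x["pixel"],round(x["confidence"],2),atz("wrist",x["pixel"],z,c)) for x in spotter.landmark_of("wrist",n)[:2]])
f=viewer.grab_frame("side");cv2.imwrite("pics/side9.png",f)
E
```

```text
12.425 [ 0.4711 -0.1684  0.2084] 0.9984541806575132 [ 0.3248  0.2201 -0.3693] [-0.328  -0.0019  0.6246  1.8668 -0.0008  1.2754 -0.118 ]
[[ 0.9152 -0.403   0.0014]
 [-0.403  -0.9152  0.0014]
 [ 0.0007 -0.0019 -1.    ]]
holder [([329.2, 295.8], 0.74, array([ 0.4475, -0.2542,  0.004 ]))]
holder_face [([328.4, 322.2], 0.6, array([ 0.4455, -0.2533,  0.056 ]))]
rest [([332.5, 291.6], 0.82, array([ 0.4514, -0.2532,  0.    ]))]
```

View pics/w9.png

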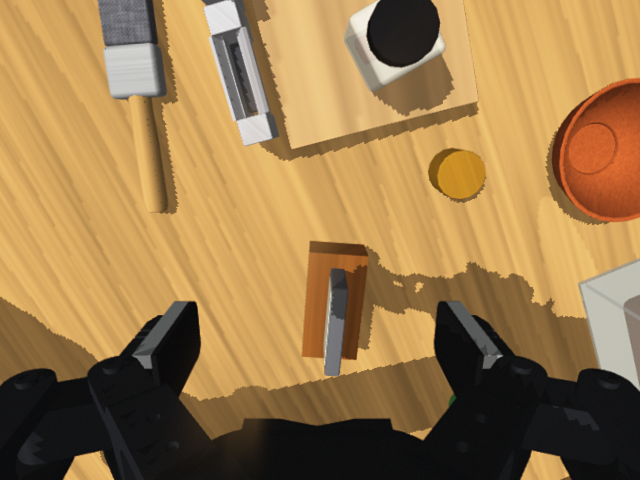

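View pics/side9.png

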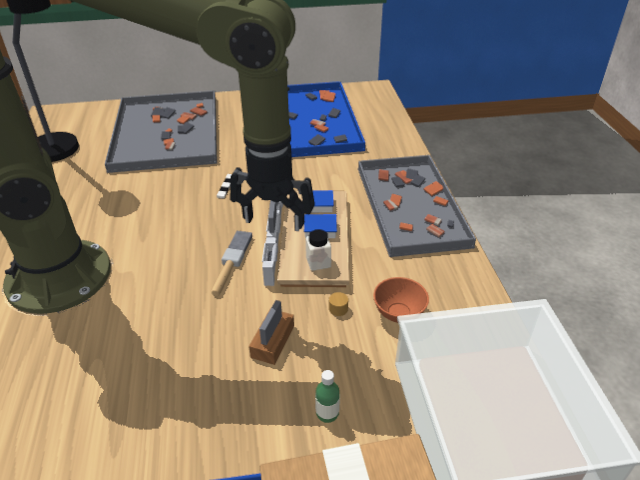

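```bash
python3 - <<'E'
from h import *
f=cv2.imread("pics/w9.png");cv2.imwrite("pics/w9c.png",cv2.resize(f[230:390,280:400],None,fx=3.75,fy=3.75,interpolation=cv2.INTER_CUBIC))
cv2.imwrite("pics/w9p.png",cv2.resize(f[0:160,190:310],None,fx=3.75,fy=3.75,interpolation=cv2.INTER_CUBIC))
E
```

```text
(no output)
```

View pics/w9c.png

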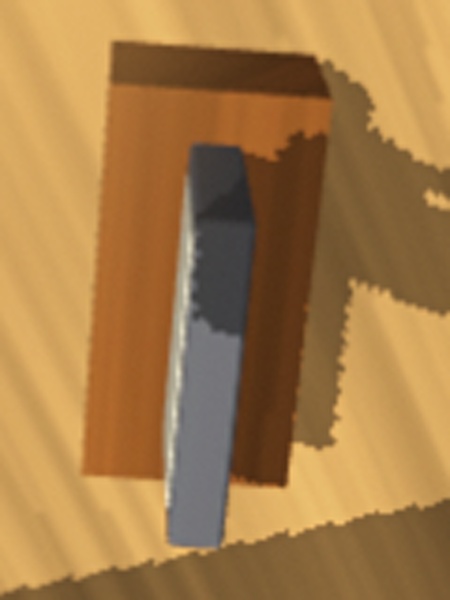

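View pics/w9p.png

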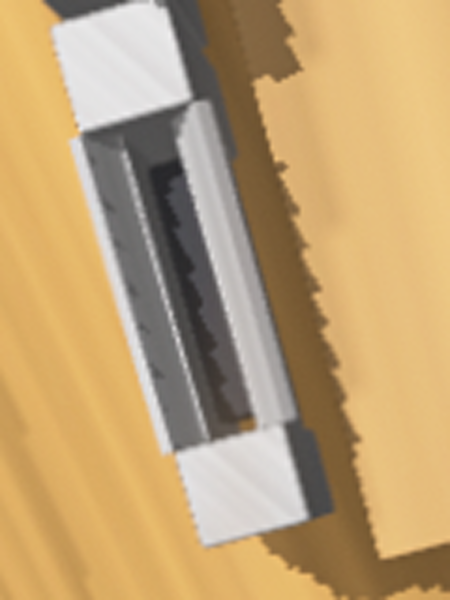

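```bash
python3 - <<'E'
from h import *
c=np.load("c9.npy",allow_pickle=True).item()
H=[atz("wrist",[280+u/3.75,230+v/3.75],.078,c)[:2] for u,v in((190,222),(252,222),(168,547),(220,547))]
d=(H[0]+H[1]-H[2]-H[3])/2;m=np.mean(H,0);print("holder",m,np.linalg.norm(d),np.degrees(np.arctan2(-d[0],d[1])),np.linalg.norm(H[1]-H[0]))
P=[atz("wrist",[190+u/3.75,v/3.75],.055,c)[:2] for u,v in((80,132),(190,98),(177,450),(288,422),(207,546),(310,516))]
for p in P:print(p)
m2=np.mean(P[:4],0);d=(P[0]+P[1]-P[2]-P[3])/2;print("pocket",m2,np.linalg.norm(d),np.degrees(np.arctan2(-d[0],d[1])))
d=P[1]-P[5];print(np.degrees(np.arctan2(-d[0],d[1])))
B=[atz("wrist",p,.034,c)[:2] for p in ((280+105/3.75,230+85/3.75),(280+331/3.75,230+98/3.75),(280+83/3.75,230+473/3.75),(280+288/3.75,230+486/3.75))]
d=(B[0]+B[1]-B[2]-B[3])/2;print("block",np.mean(B,0),np.linalg.norm(d),np.degrees(np.arctan2(-d[0],d[1])))
o,M=pose();print("go",m-o["ee_pos"][:2])
E
```

```text
holder [ 0.4503 -0.2537] 0.07459055725538895 -27.124567170901337 0.012205141297718889
[ 0.4574 -0.0232]
[ 0.4782 -0.0263]
[ 0.4486 -0.0809]
[ 0.4702 -0.0848]
[ 0.4459 -0.0993]
[ 0.4666 -0.1023]
pocket [ 0.4636 -0.0538] 0.05865498710797094 -8.235588017848846
-8.720929322817145
block [ 0.4509 -0.2538] 0.09904667792313078 -27.334742869625025
go [-0.021  -0.0852]
```

Emit:
{"api": "drive_tool", "payload": {
  "hand": [0,0,0,0,0,0,0,0],
  "offset": [
    [-0.007,-0.0285,-0.02],
    [-0.007,-0.0285,-0.02],
    [-0.007,-0.0285,-0.02],
    [0,0,-0.036],
    [0,0,-0.035],
    [0,0,-0.035],
    [0,0,0],
    [0,0,0]
  ],
  "rotation": [
    [0,0,-1.2],
    [0,0,-1.1],
    [0,0,-1.1],
    [0,0,0],
    [0,0,0],
    [0,0,0],
    [0,0,0],
    [0,0,0]
  ]
}}

```text
time_s: 13.68
ee_pos: [0.4511, -0.2545, 0.0435]
eef_rot: [-0.0, 0.972, -0.236, 0.001]
contact_force: [-0.3, 0.2, -0.1]
gripper_width: 1.001
```

```bash
python3 - <<'E'
from h import *
o,M=pose();print(o["time_s"],o["ee_pos"],o["contact_force"]);print(M)
f=viewer.grab_frame("wrist");cv2.imwrite("pics/w10.png",f)
E
```

```text
13.675 [ 0.4511 -0.2545  0.0435] [-0.317   0.1505 -0.1443]
[[ 0.889  -0.4579  0.0026]
 [-0.4579 -0.889   0.0001]
 [ 0.0023 -0.0012 -1.    ]]
```

View pics/w10.png

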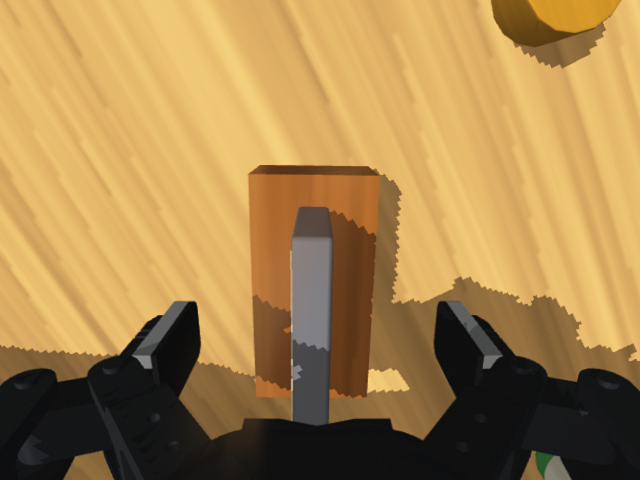

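Emit:
{"api": "drive_tool", "payload": {
  "hand": [0.5,0.8,1,1,1,1,1,1],
  "offset": [
    [0,0,0],
    [0,0,0],
    [0,0,0],
    [0,0,0],
    [0,0,0],
    [0,0,0],
    [0,0,0],
    [0,0,0]
  ],
  "rotation": [
    [0,0,0],
    [0,0,0],
    [0,0,0],
    [0,0,0],
    [0,0,0],
    [0,0,0],
    [0,0,0],
    [0,0,0]
  ],
  "newtons": 60
}}

```text
time_s: 14.72
ee_pos: [0.4506, -0.254, 0.0425]
eef_rot: [-0.001, 0.972, -0.236, 0.001]
contact_force: [0.0, 0.3, 2.7]
gripper_width: 0.133
```

```bash
python3 - <<'E'
from h import *
o,M=pose();print(o["time_s"],o["ee_pos"],o["gripper_width"],o["contact_force"]);print(M)
f=viewer.grab_frame("wrist");cv2.imwrite("pics/w11.png",f)
E
```

```text
14.725 [ 0.4506 -0.254   0.0425] 0.13320376488534638 [0.0419 0.3423 2.6907]
[[ 0.8889 -0.4581  0.0017]
 [-0.4581 -0.8889  0.0007]
 [ 0.0012 -0.0014 -1.    ]]
```

View pics/w11.png

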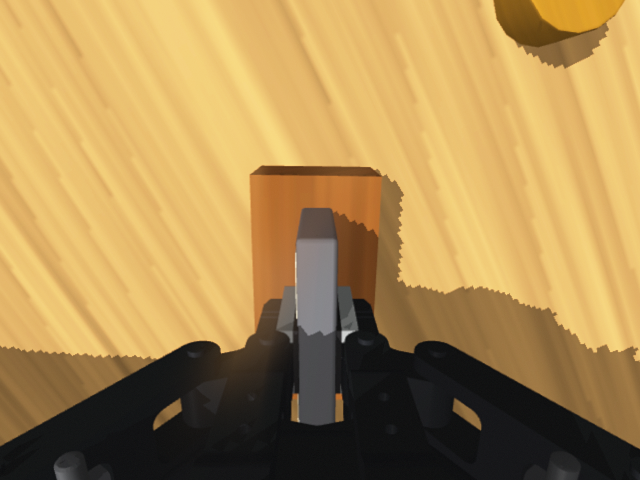

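Emit:
{"api": "drive_tool", "payload": {
  "hand": [1,1,1,1,1,1,1,1,1,1],
  "offset": [
    [0,0,0.02],
    [0,0,0.03],
    [0,0,0.03],
    [0.0026,0.04,0],
    [0.0026,0.04,0],
    [0.0026,0.04,0],
    [0.0026,0.04,0],
    [0.0026,0.04,0],
    [0,0,0],
    [0,0,0]
  ],
  "rotation": [
    [0,0,0],
    [0,0,0],
    [0,0,0],
    [0,0,3.7],
    [0,0,3.7],
    [0,0,3.7],
    [0,0,3.7],
    [0,0,3.6],
    [0,0,0],
    [0,0,0]
  ]
}}

```text
time_s: 16.02
ee_pos: [0.463, -0.0546, 0.122]
eef_rot: [-0.0, 0.997, -0.078, 0.0]
contact_force: [-0.1, 0.5, -0.5]
gripper_width: 0.127
```

```bash
python3 - <<'E'
from h import *
o,M=pose();print(o["time_s"],o["ee_pos"],o["gripper_width"],o["contact_force"]);print(M)
for c in("wrist","side","top"):
  f=viewer.grab_frame(c)
  if c=="side":f=cv2.resize(f[180:330,200:400],None,fx=4,fy=4,interpolation=cv2.INTER_CUBIC)
  cv2.imwrite(f"pics/{c}12.png",f)
E
```

```text
16.025 [ 0.463  -0.0546  0.122 ] 0.12725206244556903 [-0.0637  0.4931 -0.5202]
[[ 0.9879 -0.1548  0.0003]
 [-0.1548 -0.9879  0.0006]
 [ 0.0002 -0.0006 -1.    ]]
```

View pics/wrist12.png

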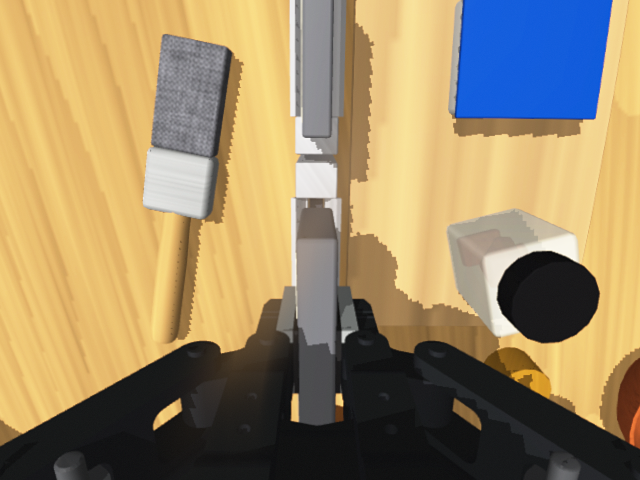

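View pics/side12.png

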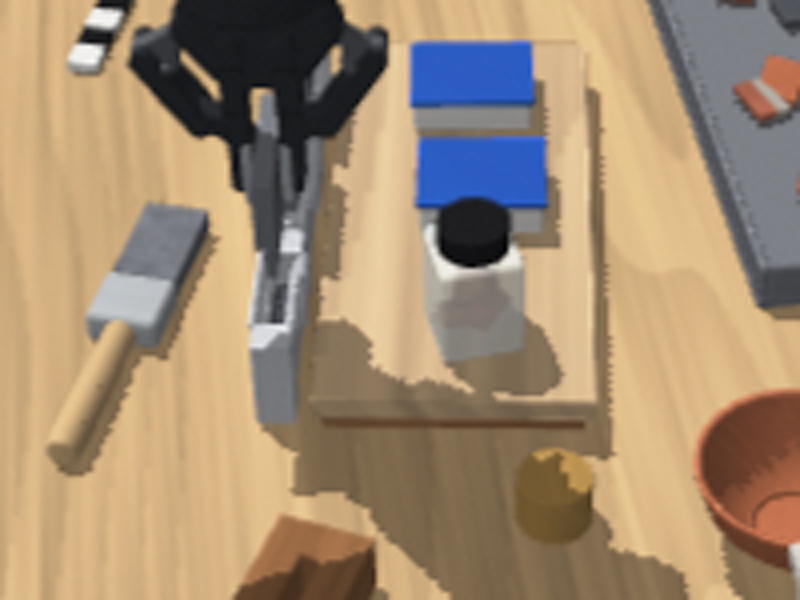

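Emit:
{"api": "drive_tool", "payload": {
  "hand": [1,1,1,1,1,1],
  "offset": [
    [0.0005,0.001,-0.015],
    [0,0,-0.01],
    [0,0,-0.01],
    [0,0,-0.006],
    [0,0,-0.005],
    [0,0,0]
  ],
  "rotation": [
    [0,0,0],
    [0,0,0],
    [0,0,0],
    [0,0,0],
    [0,0,0],
    [0,0,0]
  ]
}}

```text
time_s: 16.92
ee_pos: [0.4637, -0.053, 0.0761]
eef_rot: [-0.001, 0.997, -0.077, 0.0]
contact_force: [0.8, 0.8, -0.9]
gripper_width: 0.131
```

```bash
python3 - <<'E'
from h import *
o,M=pose();print(o["time_s"],o["ee_pos"],o["gripper_width"],o["contact_force"],o["wrist_torque"]);print(M)
for c in("wrist","side"):
  f=viewer.grab_frame(c)
  if c=="side":f=cv2.resize(f[180:330,200:400],None,fx=4,fy=4,interpolation=cv2.INTER_CUBIC)
  cv2.imwrite(f"pics/{c}13.png",f)
E
```

```text
16.925 [ 0.4637 -0.053   0.0761] 0.1311945160099634 [ 0.7988  0.8488 -0.9447] [-0.0132  0.0224 -0.0177]
[[ 0.988  -0.1542  0.0005]
 [-0.1542 -0.988   0.0011]
 [ 0.0004 -0.0011 -1.    ]]
```

View pics/wrist13.png

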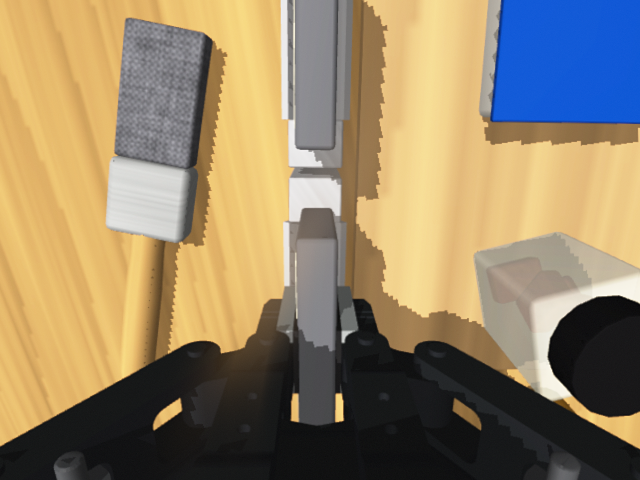

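View pics/side13.png

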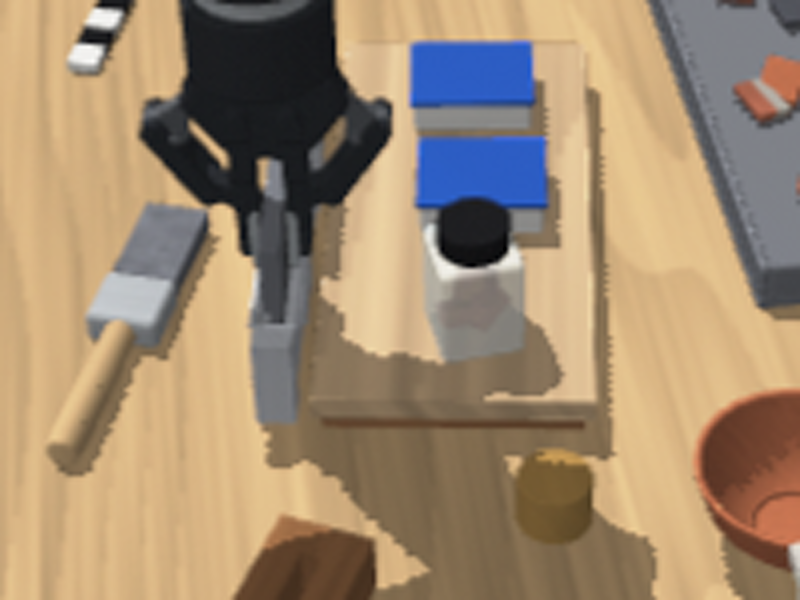

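Emit:
{"api": "drive_tool", "payload": {
  "hand": [1,1,1,1,1,1],
  "offset": [
    [0,0,-0.003],
    [0,0,-0.003],
    [0,0,-0.003],
    [0,0,-0.002],
    [0,0,0],
    [0,0,0]
  ],
  "rotation": [
    [0,0,0],
    [0,0,0],
    [0,0,0],
    [0,0,0],
    [0,0,0],
    [0,0,0]
  ]
}}

```text
time_s: 17.77
ee_pos: [0.4643, -0.0529, 0.0657]
eef_rot: [-0.001, 0.997, -0.077, 0.001]
contact_force: [-0.3, -0.2, 5.5]
gripper_width: 0.132
```

Emit:
{"api": "drive_tool", "payload": {
  "hand": [1,1,1,1],
  "offset": [
    [0,0,-0.001],
    [0,0,-0.001],
    [0,0,0],
    [0,0,0]
  ],
  "rotation": [
    [0,0,0],
    [0,0,0],
    [0,0,0],
    [0,0,0]
  ]
}}

```text
time_s: 18.27
ee_pos: [0.4643, -0.0529, 0.0638]
eef_rot: [-0.001, 0.997, -0.077, 0.001]
contact_force: [-1.0, 0.3, 6.3]
gripper_width: 0.133
```

Emit:
{"api": "drive_tool", "payload": {
  "hand": [1,1,1,1],
  "offset": [
    [0,0,-0.001],
    [0,0,0],
    [0,0,0],
    [0,0,0]
  ],
  "rotation": [
    [0,0,0],
    [0,0,0],
    [0,0,0],
    [0,0,0]
  ]
}}

```text
time_s: 18.77
ee_pos: [0.4644, -0.0529, 0.0635]
eef_rot: [-0.001, 0.997, -0.077, 0.001]
contact_force: [-2.8, 1.0, 12.1]
gripper_width: 0.127
```

```bash
python3 - <<'E'
from h import *
o,M=pose();print(o["time_s"],o["ee_pos"],o["contact_force"])
for c in("wrist","side"):
  f=viewer.grab_frame(c)
  for n in("holder","holder_face","jar","jar_cap"):print(c,n,[(x["pixel"],round(x["confidence"],2)) for x in spotter.landmark_of(c,n)[:2]])
  if c=="side":f=cv2.resize(f[180:330,200:400],None,fx=4,fy=4,interpolation=cv2.INTER_CUBIC)
  cv2.imwrite(f"pics/{c}14.png",f)
E
```

```text
18.775 [ 0.4644 -0.0529  0.0635] [-2.7663  1.0109 12.0684]
wrist holder [([314.6, 269.2], 0.6)]
wrist holder_face [([298.6, 324.1], 0.57)]
wrist jar []
wrist jar_cap []
side holder [([269.2, 258.1], 0.65)]
side holder_face [([266.7, 246.1], 0.78), ([337.3, 311.2], 0.58)]
side jar [([316.2, 262.3], 0.92)]
side jar_cap [([315.2, 236.2], 0.75)]
```

View pics/side14.png

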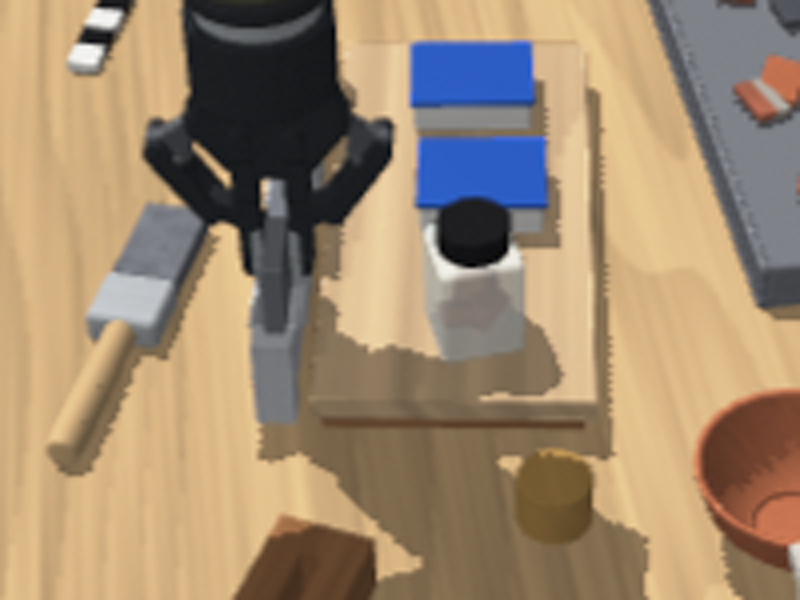

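View pics/wrist14.png

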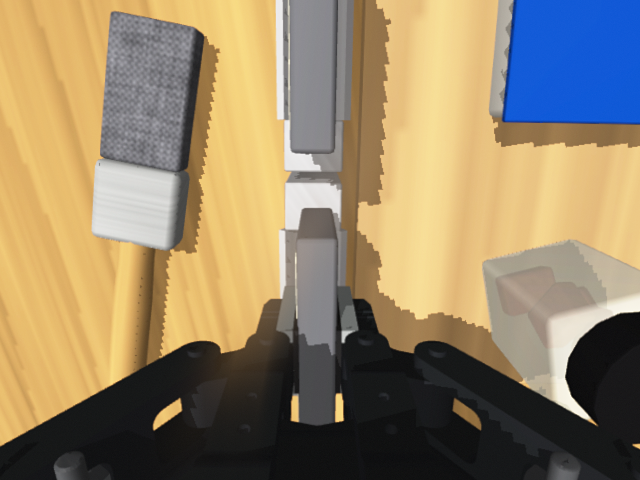

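```bash
python3 - <<'E'
from rig import robot,get_obs
robot.job_done();o=get_obs();print(o["time_s"],o["ee_pos"],o["contact_force"])
E
```

```text
the job is handed in; nothing more can be done
the job is handed in; nothing more can be done
```

The jar now stands upright on the shelf behind the empty pocket, let go. The label holder is pressed fully home in that pocket, paper side to the robot, and the robot is still gripping it. I handed the job in at about 19 s of the 53 s allowed; it reports no verdict.

- **Holder:** The upward force on the tool was 5.5 N, then 6.3 N, as expected from the spring. It jumped to 12 N on the last millimetre, when the shoulders met the cheeks. The tool stopped at 63.5 mm, the height I had worked out for fully home.
- **Jar:** In the last side picture it stood upright and clear of the gripper. From the gripper pose at release, it is about 102 mm behind the slot and 6 mm to one side of it.
- **Other things:** The arm passed close to the bottle and the white tub, but no contact showed. In the last pictures nothing else looked moved. I checked that by eye and did not measure it.
- **Failed or disagreeing checks:** The networks did not find the jar in the last wrist picture, where it is only partly in view, but found it in the side view. Early estimates of the shelf's angle differed by about 2°. I used the close wrist-camera value of about -9°, and the holder went in without resistance.

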